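# Nest a three-layer magnetic shield

## Task

Assemble the magnetic shield on the optical table: take the middle can from its leaning cradle and nest it, mouth up, in the outer can that is bolted to the table, then nest the inner can in the middle can. The support inside the outer can may be set at any height, so lower each can gently until you feel it rest before you let go, never dropping or ramming it. Leave both cans upright and fully down, and leave everything else on the table where it is.

Things in the scene. Friction and masses are not known exactly. Their poses are not given: they have to be found in the camera images.
- outer_can: Open aluminium can, 80 mm outer, 74 mm inner diameter, fixed upright on a black 110 x 110 x 12 mm plate. Origin at the centre of the plate's underside, on the can's axis, z up; rim 80 mm above it. Inside, a flat round rigid support carries the middle can; its top is set anywhere 18 to 38 mm above the origin, is not measured and must be felt.
- middle_can: Loose open straight aluminium can, 68 mm outer, 62 mm inner diameter, 95 mm long, floor 5 mm thick, 0.15 to 0.31 kg. Origin at the centre of its underside; +z along its axis out of the mouth. Starts in middle_cradle, axis leaning 30 degrees from upright. Nested, it stands 33 to 53 mm out of the outer can.
- inner_can: Loose open straight aluminium can, the slimmer, longer one: 56 mm outer, 50 mm inner diameter, 122 mm long, floor 5 mm thick, 0.13 to 0.25 kg. Origin at the centre of its underside; +z along its axis out of the mouth. Starts in inner_cradle, axis leaning 30 degrees from upright. Nested, its origin is 5 mm above the middle can's and it stands 32 mm out of it.
- middle_cradle: Fixed grey and black leaning cradle, about 130 x 85 mm on the table, that holds the middle can. Its V plates and foot hold the lower 60 mm of the can; the upper part of the can is free on both sides. Origin at the underside, its +z up; its +x and the can lean in one vertical plane, the mouth towards its -x.
- inner_cradle: Fixed grey and black leaning cradle, about 130 x 85 mm on the table, that holds the inner can. Its V plates and foot hold the lower 60 mm of the can; the upper part of the can is free on both sides. Origin at the underside, its +z up; its +x and the can lean in one vertical plane, the mouth towards its -x.
- dish: Bystander, to be left alone: flat glass dish, 62 mm across, 17 mm high; origin at the underside's centre.
- stage: Bystander, to be left alone: small black translation stage, 70 x 70 x 28 mm, with a steel micrometer sticking out 50 mm towards its +y; origin at the underside's centre.
- bracket: Bystander, to be left alone: aluminium angle bracket, 50 x 45 mm, 55 mm high; origin at the underside's centre.
- post: Bystander, to be left alone: black post holder on a 40 x 60 mm foot, 80 mm high in all; origin at the underside's centre.
- eyepiece: Bystander, to be left alone: black eyepiece standing upright, 36 mm across, 62 mm high; origin at the underside's centre.
- driver: Bystander, to be left alone: screwdriver, 170 mm long, lying flat.
- end_cap: Bystander, to be left alone: closed aluminium disc, 72 mm across, 12 mm thick; not needed here; origin at the underside's centre.
There are look-alikes about, which are no part of the job. What is shaped like the inner_can but blue or turquoise is not meant.

How it is judged:
On the way, in this order (a step that is already met when the one before it is completed fails the run):
1. the middle can, held by the gripper, upright and centred in the outer can, comes to rest on the support (stopped, bearing on it while still held) (horizontal distance between middle_can and outer_can below 0.006 m and angle between middle_can's own z axis and vertical below 0.06 rad and z of middle_can in the frame of outer_can between 0.014 and 0.041 m and contact force between middle_can and outer_can above 0.8 N and contact force between the fingers and middle_can above 0.8 N and linear speed of middle_can below 0.015 m/s), for 0.1 s.
2. the inner can, held by the gripper, upright and centred in the nested middle can, comes to rest on its floor (stopped, bearing on it while still held) (horizontal distance between middle_can and outer_can below 0.006 m and angle between each of middle_can, inner_can's own z axis and vertical below 0.06 rad and z of middle_can in the frame of outer_can between 0.014 and 0.041 m and horizontal distance between inner_can and middle_can below 0.006 m and z of inner_can in the frame of middle_can between 0.002 and 0.008 m and contact force between inner_can and middle_can above 0.8 N and contact force between the fingers and inner_can above 0.8 N and linear speed of inner_can below 0.015 m/s), for 0.1 s.
At the end, for the whole second after the job is handed in: The middle can stands mouth up in the outer can, resting on its support, and the inner can mouth up on the floor of the middle can (origin 2 to 8 mm above that can's); each pair coaxial within 6 mm, tilted under 0.06 rad, at rest and released (horizontal distance between middle_can and outer_can below 0.006 m and angle between each of middle_can, inner_can's own z axis and vertical below 0.06 rad and z of middle_can in the frame of outer_can between 0.014 and 0.041 m and horizontal distance between inner_can and middle_can below 0.006 m and z of inner_can in the frame of middle_can between 0.002 and 0.008 m and contact force between middle_can and outer_can above 0.5 N and contact force between inner_can and middle_can above 0.5 N and linear speed of each of middle_can, inner_can below 0.01 m/s); the robot touches nothing.
It fails at once if the middle can rammed against the outer can with more than 80 N (contact force between middle_can and outer_can above 80 N).
It fails at once if the inner can rammed against the middle can with more than 80 N (contact force between inner_can and middle_can above 80 N).
It fails at once if a bystander moved more than 30 mm (distance of any of dish, stage, bracket, post, eyepiece, driver, end_cap from where it was at the start of the episode above 0.03 m).
It also fails if it takes over 69 s, if anything falls off the work surface, if the arm or the gripper's body presses on something with over 40 N, if the wrist force passes 120 N, or if a joint passes its speed limit or range.

## Robot

A 6-joint arm with a two-finger parallel gripper is mounted at the origin on the work surface. World frame = base frame: x ahead of the robot, y to its left, z up, the work surface at z = 0. Lengths are in m, angles in rad, forces in N, time in s.
With the tool pointing down it reaches from about 0.375 to 0.9 m from the base axis. Payload 3.1 kg.
Tool frame: the origin (TCP) lies at the centre of the arm's flange, where the gripper is bolted on; the fingertips stand 182 mm ahead of it and the grasp point (between the pads) lies 164 mm ahead of it; z points along the fingers, y is the line along which they close (so a half turn about z gives the same grasp; the last joint's range is limited). The gripper opens to 87 mm and grips with 3 to 60 N. Pads are 19 mm wide; open, the fingers measure 117 mm over their backs; the gripper's body (75 mm by 190 mm) begins 51 mm behind the grasp point.
Start: joints at [-1.413, 0.527, 1.433, -0, 1.181, -0.178], TCP at [0.206, -0.59, 0.405] pointing down, gripper open.
Joint ranges: [-3.08, 3.08], [-0.75, 2.2], [0.22, 2.44], [-1.43, 4.57], [0, 2.65], [-2.85, 2.85]. Speed limits (rad/s): [2.79, 2.79, 3.14, 3.14, 3.14, 3.14].

## Interface

Orientations are given as a unit quaternion [x, y, z, w].
In Python, from rig import * gives the robot as it stands.
- The arm moves only by the tool move_arm, never from a script. Its argument "commands" is a list that holds one entry, the list of rows, each a list of 6 numbers: the shift along the tool's x, y, z in units of 40 mm (1.0 is 40 mm), then the turn, a rotation vector about the tool's x, y, z in rad. A call has 1 to 12 rows; each row is the pose to reach, as a shift and turn from the pose commanded when the call began, along the tool's axes at that moment; what a row does not reach only later rows make up. A row lasts 1/8 s, in which the tool goes at most 62.5 mm and 10.7 degrees, less where a joint would pass 70% of its speed; a pose out of reach is approached as far as the arm can. A call with a gripper value outside its range is refused whole. "claw" is the closure, from -1 (fully open) to 1 (shut), so that 0 is half open, set as the call begins (left out, the last holds). The fingers move at their own pace and stop on an object; "squeeze" is the grip in N (left out, the last holds). Time passes only in rows, so rows that repeat a pose let the fingers close. It gives the time, the measured TCP pose, the force, the opening and the grip force at its end, in the units of the state.
- get_obs(): the state, without advancing time (a new reading comes with each control period).
- camera(name): name is "scene" or "top" or "wrist"; returns a dict with "pixels" (480x640x3 uint8, blue, green, red), "range_z" (480x640 float32, m along the optical axis (not along the pixel's ray), 0 where there is no reading), "camera_matrix" (3x3 intrinsics, pixels), "D" ([k1, k2, p1, p2, k3] as OpenCV has them; the pictures are not rectified), "extrinsics" (4x4, takes a point from world to camera coordinates). Camera axes: x right, y up, looking along -z (the intrinsics and any distortion apply to the point x, -y, -z); pixel columns grow to the right and rows downward; lengths in m; the calibration is good to about 2 mm. A picture is of the moment at which its call begins.
- hand_in(): hands the job in; it is judged then, once.
The state is a dict: "time": time; "q": joint angles; "joint_velocities": joint speeds; "joint_torque": joint torques, N m; "position": TCP position; "tool_rot": TCP orientation; "ft_force": force on the tool from outside, world axes, zero at the start; "moment": the same for the moment, N m; "grip_width": finger opening in m; "grip_force": force on a finger pad.
Only numpy, scipy, OpenCV 4.12 (cv2) and the standard library are available. Lean on these libraries where they do the work, as an engineer would, in place of code of your own. Each camera call takes 0.05 s, during which the arm holds its last target. There are 200 camera calls.

## Working session

There is one attempt and no reset: what is moved stays moved. The work goes in short steps, Python scripts to look and compute and a tool call to move; the robot and the scene stay as the last step left them, time stands still between calls to the robot, and variables do not carry over. Pictures are saved under pics/ and viewed, at most 10 in all, crops included, and the job is handed in when it is done.

Besides the shell and the picture viewer there is one more tool, called after "Emit:" by a JSON object that holds its "method" and its "body", one argument or row to a line. move_arm: Moves the arm, as the interface text tells. Its arguments: {"type":"object","properties":{"commands":{"type":"array","items":{"type":"array","items":{"type":"array","items":{"type":"number"}}}},"claw":{"type":"number"},"squeeze":{"type":"number"}},"required":["commands"]}

```bash
ls; mkdir -p pics
cat > h.py <<'E'
import numpy as np, cv2
from rig import *
from scipy.spatial.transform import Rotation as R
def cloud(c):
    h,w=c["range_z"].shape
    u,v=np.meshgrid(np.arange(w),np.arange(h))
    p=np.stack([u,v],-1).reshape(-1,1,2).astype(np.float64)
    n=cv2.undistortPoints(p,np.array(c["camera_matrix"]),np.array(c["D"])).reshape(h,w,2)
    z=c["range_z"]
    P=np.stack([n[...,0]*z,-n[...,1]*z,-z],-1)
    E=np.array(c["extrinsics"])
    W=(P-E[:3,3])@E[:3,:3]
    W[z==0]=np.nan
    return W
E
python3 - <<'E'
from h import *
print(get_obs())
for n in ["scene","top"]:
    c=camera(n); np.savez(n+".npz",**c); cv2.imwrite(f"pics/{n}0.png",c["pixels"])
    print(n,c["camera_matrix"],c["D"],c["extrinsics"],(c["range_z"]>0).mean())
E
```

```text
pics
{'time': 0.0, 'q': array([-1.41348234e+00,  5.28432340e-01,  1.43389233e+00, -1.70367827e-05,
        1.18140558e+00, -1.78552662e-01]), 'joint_velocities': array([ 5.21269450e-05, -3.85508476e-04, -2.29553413e-04, -6.95531945e-04,
        1.13286559e-03,  1.78536576e-04]), 'joint_torque': array([-1.58761336e-04, -4.40043318e+01, -1.76593477e+01,  6.31477637e-02,
        5.81213215e-02, -1.64295739e-04]), 'position': array([ 0.20593193, -0.58973226,  0.40379518]), 'tool_rot': array([ 9.85931202e-01,  1.67148205e-01,  3.47287637e-06, -1.06881812e-03]), 'ft_force': array([-0.07643153, -0.74049075,  0.39215846]), 'moment': array([ 0.03760561,  0.00886296, -0.03125084]), 'grip_force': 0.0, 'grip_width': 0.08705879929260305}
scene [[588.74890603   0.         318.92603594]
 [  0.         588.74890603 237.28766095]
 [  0.           0.           1.        ]] [-0.11438545  0.          0.          0.          0.        ] [[ 0.56355029  0.82596968  0.01360706 -0.33380733]
 [-0.44933956  0.29267452  0.84405899  0.1978169 ]
 [ 0.6931847  -0.48178388  0.53607767 -1.78836722]
 [ 0.          0.          0.          1.        ]] 0.9900065104166667
top [[562.70035154   0.         316.31000475]
 [  0.         562.70035154 238.70713645]
 [  0.           0.           1.        ]] [-0.04051989  0.          0.          0.          0.        ] [[-0.02654457 -0.99932363 -0.02544926  0.04243394]
 [ 0.99837005 -0.02778875  0.04985008 -0.57770225]
 [-0.05052357 -0.02408453  0.99843242 -1.31397194]
 [ 0.          0.          0.          1.        ]] 0.996015625
```

View pics/scene0.png

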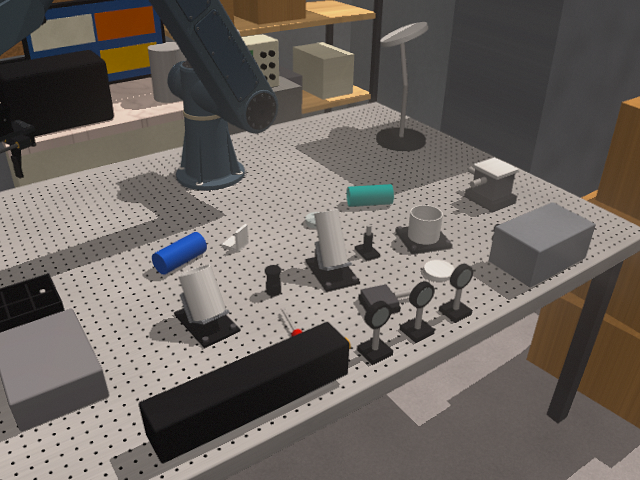

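View pics/top0.png

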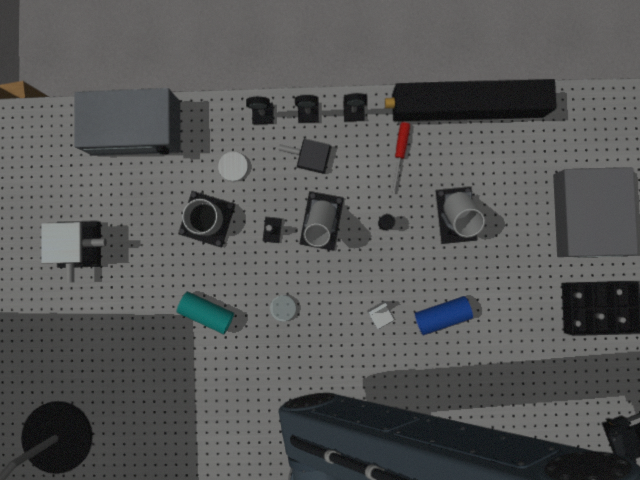

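The top view shows the outer can on its black plate at (207,217). The slim, tall can at (320,220) is the inner can and the fatter can at (463,213) is the middle can, both leaning in cradles. The turquoise can at (205,312) and the blue one at (445,315) lie on the table and are decoys. The scene view agrees: inner can (330,240), middle can (203,293), outer can (425,225).

Next I'll fit known-radius cylinders to the clouds and crop the chosen cans.

```bash
cat >> h.py <<'E'
from scipy.optimize import least_squares
def fitcan(P,az0,r,ri,L,lean=np.pi/6,n=4):
    # cylinder: free azimuth, lean; two walls (outer r, inner ri)
    c0=np.median(P,0)
    def ax(p): return np.array([np.sin(p[1])*np.cos(p[0]),np.sin(p[1])*np.sin(p[0]),np.cos(p[1])])
    def res(p):
        a=ax(p); d=P-np.array([p[2],p[3],c0[2]]); d=d-np.outer(d@a,a); q=np.linalg.norm(d,axis=1)
        e=np.stack([q-r,q-ri],1); k=np.abs(e).argmin(1); return e[np.arange(len(e)),k]
    s=least_squares(res,[az0,lean,c0[0],c0[1]],loss="soft_l1",f_scale=.001)
    a=ax(s.x); o=np.array([s.x[2],s.x[3],c0[2]]); t=(P-o)@a
    good=np.abs(res(s.x))<.003
    top=np.percentile(t[good],99.5)
    return dict(az=s.x[0],lean=np.degrees(s.x[1]),axis=a,rim=o+a*top,org=o+a*(top-L),rms=np.sqrt(np.mean(res(s.x)[good]**2)),frac=good.mean(),n=len(P))
E
python3 - <<'E'
from h import *
T=dict(np.load("top.npz"));S=dict(np.load("scene.npz"))
WT,WS=cloud(T),cloud(S)
for nm,(u,v) in dict(outer=(207,217),inner=(320,220),mid=(463,213),dish=(284,308),stage=(315,155),bracket=(381,316),post=(272,230),eye=(386,222),cap=(233,166),driver=(400,150)).items():
    b=WT[v-6:v+7,u-6:u+7].reshape(-1,3); print(nm,np.nanmedian(b,0).round(3),np.nanmax(b[:,2]).round(3))
print("table",[WT[v,u].round(4) for u,v in((340,330),(520,290))],[WS[v,u].round(4) for u,v in((120,200),(270,250))])
def pts(c,r,z0,z1,W):
    P=W.reshape(-1,3); P=P[~np.isnan(P).any(1)]
    return P[(np.hypot(P[:,0]-c[0],P[:,1]-c[1])<r)&(P[:,2]>z0)&(P[:,2]<z1)]
o=WT[217,207]
for W in(WT,WS):
    P=pts(o,.06,.076,.09,W); (x,y),r=cv2.minEnclosingCircle(P[:,:2].astype(np.float32)); print("outer rim",x,y,r,np.median(P[:,2]),len(P))
for nm,(u,v),az,r,ri,L,z0 in(("inner",(320,222),np.pi,.028,.025,.122,.075),("mid",(463,213),np.pi,.034,.031,.095,.068)):
    c=WT[v,u]
    for tag,W in(("top",[WT]),("scene",[WS]),("both",[WT,WS])):
        P=np.vstack([pts(c,.07,z0,.2,w) for w in W])
        for a0 in ((-2.8,) if nm=="inner" else (-2.5,)):
            f=fitcan(P,a0,r,ri,L); print(nm,tag,{k:np.round(x,4) for k,x in f.items()})
im=np.hstack([cv2.resize(T["pixels"][170:260,x:x+100],(400,360),interpolation=cv2.INTER_CUBIC) for x in(270,415)])
cv2.imwrite("pics/crop1.png",im)
E
```

```text
outer [0.635 0.28  0.038] 0.046
inner [0.612 0.015 0.134] 0.159
mid [ 0.625 -0.31   0.039] 0.138
dish [0.418 0.107 0.017] 0.025
stage [0.776 0.024 0.028] 0.036
bracket [ 0.393 -0.12   0.008] 0.058
post [0.6   0.127 0.018] 0.084
eye [ 0.61  -0.134  0.062] 0.07
cap [0.759 0.221 0.012] 0.022
driver [ 0.783 -0.176  0.022] 0.033
table [array([ 0.3622, -0.0232,  0.0074]), array([ 4.443e-01, -4.523e-01, -1.000e-04])] [array([ 0.0118, -0.286 , -0.0038]), array([ 0.4655, -0.0584, -0.0032])]
outer rim 0.6347702145576477 0.28850892186164856 0.04088059812784195 0.07956384786377863 157
outer rim 0.6371349692344666 0.2861108183860779 0.04263681545853615 0.07719592107597194 51
inner top {'az': np.float64(-3.3546), 'lean': np.float64(30.3892), 'axis': array([-0.4944,  0.1069,  0.8626]), 'rim': array([0.5795, 0.023 , 0.1444]), 'org': array([0.6399, 0.01  , 0.0392]), 'rms': np.float64(0.0008), 'frac': np.float64(0.9714), 'n': np.int64(839)}
inner scene {'az': np.float64(-0.2179), 'lean': np.float64(-31.4047), 'axis': array([-0.5088,  0.1127,  0.8535]), 'rim': array([0.582 , 0.0213, 0.1381]), 'org': ar
[... 484 characters left out ...]
im': array([ 0.5983, -0.307 ,  0.1216]), 'org': array([ 0.645 , -0.3014,  0.0391]), 'rms': np.float64(0.0009), 'frac': np.float64(0.9785), 'n': np.int64(883)}
mid scene {'az': np.float64(-3.0743), 'lean': np.float64(30.1272), 'axis': array([-0.5008, -0.0337,  0.8649]), 'rim': array([ 0.6012, -0.3086,  0.1154]), 'org': array([ 0.6488, -0.3054,  0.0332]), 'rms': np.float64(0.001), 'frac': np.float64(0.9715), 'n': np.int64(1332)}
mid both {'az': np.float64(-3.089), 'lean': np.float64(30.0264), 'axis': array([-0.4997, -0.0263,  0.8658]), 'rim': array([ 0.5985, -0.307 ,  0.1211]), 'org': array([ 0.646 , -0.3045,  0.0388]), 'rms': np.float64(0.001), 'frac': np.float64(0.9661), 'n': np.int64(2215)}
```

View pics/crop1.png

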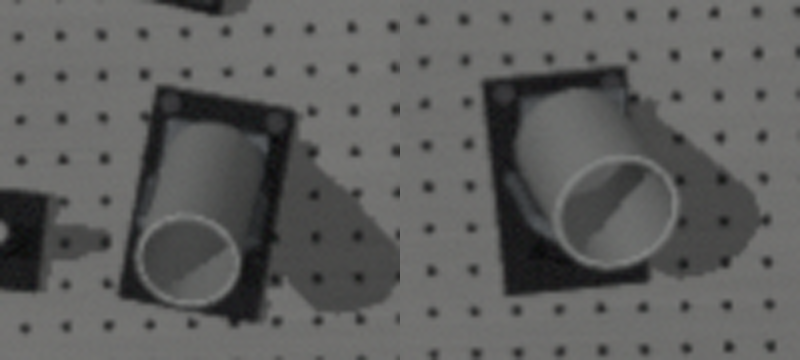

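The crop confirms the choice: the slim can is on the left, rim near (188,258), and the fat can on the right, rim near (617,210). Both are plain aluminium and lean toward the robot. Now I'll plan the pre-grasp for the middle can.

```bash
cat >> h.py <<'E'
def toolR(axis,ydir):
    z=-axis/np.linalg.norm(axis); y=np.array([*ydir,0.]) if len(ydir)==2 else ydir
    y=y-z*(y@z); y/=np.linalg.norm(y); return np.stack([np.cross(y,z),y,z],1)
def go(p,Rt):
    o=get_obs(); R0=R.from_quat(o["tool_rot"]).as_matrix()
    s=R0.T@(p-o["position"])/.04; w=R.from_matrix(R0.T@Rt).as_rotvec()
    print("row",s.round(3),w.round(3),"dist mm",np.linalg.norm(s)*40,"deg",np.degrees(np.linalg.norm(w)))
E
cat > cans.py <<'E'
import numpy as np
s,c=.5,np.sqrt(.75)
def ax(dx,dy): n=np.hypot(dx,dy); return np.array([s*dx/n,s*dy/n,c])
MA=ax(-1,-.075); MR=np.array([.599,-.3075,.120]); MY=np.array([.075,-1.])
IA=ax(-1,.212); IR=np.array([.580,.0225,.143]); IY=np.array([-.212,-1.])
OC=np.array([.6355,.2875])
E
python3 - <<'E'
from h import *; from cans import *
go(MR+MA*.232,toolR(MA,MY))
c=camera("wrist");E=c["extrinsics"];o=get_obs();R0=R.from_quat(o["tool_rot"]).as_matrix()
print("cam in tool",(R0.T@(-E[:3,:3].T@E[:3,3]-o["position"])).round(4), (R0.T@E[:3,:3].T).round(3),c["camera_matrix"][0,0])
E
```

```text
row [ 8.8   -4.168  2.085] [-0.07   0.52   0.254] dist mm 398.32900161670136 deg 33.437285119766265
cam in tool [0.0657 0.0006 0.0203] [[-0.001  0.97   0.242]
 [ 1.     0.001  0.001]
 [ 0.001  0.242 -0.97 ]] 428.780464598905
```

Emit:
{"method": "move_arm", "body": {
  "commands": [
    [[1.25,-0.6,0.3,-0.01,0.07,0.036],[2.5,-1.2,0.6,-0.02,0.15,0.07],[3.75,-1.8,0.9,-0.03,0.22,0.11],[5.0,-2.4,1.2,-0.04,0.3,0.145],[6.25,-3.0,1.5,-0.05,0.37,0.18],[7.5,-3.55,1.8,-0.06,0.44,0.22],[8.4,-4.0,2.0,-0.07,0.5,0.245],[8.8,-4.17,2.085,-0.07,0.52,0.254],[8.8,-4.17,2.085,-0.07,0.52,0.254],[8.8,-4.17,2.085,-0.07,0.52,0.254]]
  ],
  "claw": -1,
  "squeeze": 35
}}

```text
time: 1.4
position: [0.4831, -0.3172, 0.3214]
tool_rot: [0.965, 0.037, 0.258, -0.008]
ft_force: [0.9, -0.2, 0.6]
grip_width: 0.0868
grip_force: 0.0
```

```bash
cat > look.py <<'E'
from h import *; from cans import *
import sys
name=sys.argv[1]
c=camera("wrist"); cv2.imwrite(f"pics/w_{name}.png",c["pixels"]); W=cloud(c)
A,RM,r,ri,L=(MA,MR,.034,.031,.095) if name.startswith("mid") else (IA,IR,.028,.025,.122)
P=W.reshape(-1,3); P=P[~np.isnan(P).any(1)]; d=P-RM; t=d@A; q=np.linalg.norm(d-np.outer(t,A),axis=1)
P=P[(q<.05)&(t>-.034)&(t<.012)]
f=fitcan(P,np.arctan2(A[1],A[0]),r,ri,L); print({k:np.round(x,4) for k,x in f.items()})
d=P-RM; t=d@A; R0=toolR(A,MY if name.startswith("mid") else IY)
q=np.linalg.norm(d-np.outer(t,A),axis=1); ok=(t>np.percentile(t[q<r+.004],99)-.0025)&(q<r+.004)
xy=(d@R0)[ok][:,:2].astype(np.float32); (x,y),rr=cv2.minEnclosingCircle(xy); print("rim circle in tool x,y mm from RM",x*1e3,y*1e3,rr*1e3,"t",np.median(t[ok])*1e3,ok.sum())
go(RM+A*.155,R0)
E
python3 look.py mid1; python3 -c "
from h import *
o=get_obs(); print(o['time'],o['position'],o['q'],o['ft_force'])"
```

```text
{'az': np.float64(-3.0749), 'lean': np.float64(38.7427), 'axis': array([-0.6244, -0.0417,  0.78  ]), 'rim': array([ 0.5955, -0.3086,  0.1196]), 'org': array([ 0.6548, -0.3046,  0.0456]), 'rms': np.float64(0.0008), 'frac': np.float64(1.0), 'n': np.int64(4414)}
rim circle in tool x,y mm from RM -1.2735927011817694 0.9019515127874911 33.946312963962555 t -1.7471526991451185 1563
row [ 0.002 -0.036  1.944] [0.003 0.    0.001] dist mm 77.78469652632165 deg 0.16292612214939936
1.45 [ 0.48298764 -0.31744435  0.32156361] [-0.86277781  0.54688241  1.76263022  0.73945761  0.63779756  0.07042494] [-0.18373285 -0.67633852  0.20911167]
```

Emit:
{"method": "move_arm", "body": {
  "commands": [
    [[0,0,0.6,0,0,0],[-0.01,0,1.2,0,0,0],[-0.02,-0.01,1.6,0,0,0],[-0.02,-0.01,1.85,0,0,0],[-0.02,-0.01,1.97,0,0,0],[-0.02,-0.01,1.97,0,0,0]]
  ]
}}

```text
time: 2.2
position: [0.5219, -0.3135, 0.2527]
tool_rot: [0.965, 0.037, 0.259, -0.009]
ft_force: [-0.4, -0.0, 0.2]
grip_width: 0.087
grip_force: 0.0
```

Emit:
{"method": "move_arm", "body": {
  "commands": [
    [[0,0,0,0,0,0],[0,0,0,0,0,0],[0,0,0,0,0,0],[0,0,0,0,0,0],[0,0,0,0,0,0],[0,0,0,0,0,0]]
  ],
  "claw": 0.9,
  "squeeze": 35
}}

```text
time: 2.95
position: [0.5219, -0.3134, 0.2531]
tool_rot: [0.965, 0.037, 0.259, -0.009]
ft_force: [-2.2, 0.7, 5.6]
grip_width: 0.0681
grip_force: 35.0
```

Emit:
{"method": "move_arm", "body": {
  "commands": [
    [[0,0,-0.15,0,0,0],[0,0,-0.5,0,0,0],[0,0,-1.0,0,0,0],[0,0,-1.6,0,0,0],[0,0,-2.2,0,0,0],[0,0,-2.7,0,0,0],[0,0,-3.0,0,0,0],[0,0,-3.0,0,0,0],[0,0,-3.0,0,0,0]]
  ]
}}

```text
time: 4.08
position: [0.462, -0.3176, 0.3562]
tool_rot: [0.965, 0.037, 0.258, -0.009]
ft_force: [-0.1, -0.6, -2.1]
grip_width: 0.0682
grip_force: 35.0
```

Run:
```python
from h import *; from cans import *
o=get_obs(); print(o["position"],o["ft_force"],o["grip_width"])
go(np.array([OC[0],OC[1],.46]),toolR(np.array([0,0,1.]),MY))
go(np.array([.6,-.3,.46]),toolR(np.array([0,0,1.]),MY))
```

```text
[ 0.46204745 -0.3175925   0.35615694] [-0.09641588 -0.63526646 -2.11518808] 0.06822708488967874
row [  6.039 -14.754   0.464] [ 0.001 -0.523  0.001] dist mm 637.9703004682757 deg 29.941101363419197
row [ 4.305 -0.176 -0.517] [ 0.001 -0.523  0.001] dist mm 173.56204541244904 deg 29.941101363419197
```

Emit:
{"method": "move_arm", "body": {
  "commands": [
    [[0.8,-0.1,-0.2,0,-0.1,0],[1.9,-0.4,-0.4,0,-0.23,0],[3.0,-1.0,-0.5,0,-0.36,0],[3.9,-2.0,-0.5,0,-0.46,0],[4.4,-3.2,-0.45,0,-0.51,0],[4.6,-4.5,-0.4,0,-0.523,0],[4.8,-5.8,-0.3,0,-0.523,0],[5.0,-7.1,-0.2,0,-0.523,0],[5.15,-8.4,-0.1,0,-0.523,0],[5.3,-9.7,0.0,0,-0.523,0],[5.45,-10.9,0.1,0,-0.523,0],[5.6,-12.0,0.2,0,-0.523,0]]
  ]
}}

```text
time: 5.58
position: [0.6234, 0.1784, 0.4592]
tool_rot: [0.999, 0.038, -0.001, 0.001]
ft_force: [-0.0, -0.6, -1.7]
grip_width: 0.0686
grip_force: 35.0
```

Run:
```python
from h import *; from cans import *
o=get_obs(); print(o["position"],o["ft_force"],o["grip_width"])
go(np.array([OC[0],OC[1],.44]),toolR(np.array([0,0,1.]),MY))
```

```text
[0.62338382 0.17840315 0.4591942 ] [-0.02260257 -0.5527102  -1.72418681] 0.06858979232051288
row [ 0.511 -2.697  0.476] [0.001 0.002 0.001] dist mm 111.43312582015697 deg 0.16078679509630042
```

Emit:
{"method": "move_arm", "body": {
  "commands": [
    [[0.2,-1.0,0.1,0,0,0],[0.35,-1.9,0.3,0,0,0],[0.5,-2.5,0.45,0,0,0],[0.51,-2.7,0.48,0,0,0],[0.51,-2.7,0.48,0,0,0],[0.51,-2.7,0.48,0,0,0],[0.51,-2.7,0.48,0,0,0]]
  ]
}}

```text
time: 6.45
position: [0.6359, 0.284, 0.4419]
tool_rot: [0.999, 0.037, 0.0, 0.001]
ft_force: [0.2, 0.6, -2.1]
grip_width: 0.0683
grip_force: 35.0
```

```bash
cat > rel.py <<'E'
from h import *; from cans import *
# compare held can (z lo..hi) with a reference can axis, per camera; upright cylinders known radius
def fitup(P,r,tilt=True):
    c0=P.mean(0); 
    def res(p):
        a=np.array([p[2],p[3],1]); a/=np.linalg.norm(a); d=P-np.array([p[0],p[1],c0[2]]); d=d-np.outer(d@a,a); return np.linalg.norm(d,axis=1)-r
    def r0(p): return res([p[0],p[1],0,0])
    s=least_squares(res,[c0[0],c0[1],0,0],loss="soft_l1",f_scale=.001) if tilt else least_squares(r0,[c0[0],c0[1]],loss="soft_l1",f_scale=.001)
    e=s.fun; p=list(s.x)+[0,0]; return np.array(p[:4]),c0[2],np.sqrt(np.mean(e**2)),len(P)
def sel(W,c,rad,z0,z1):
    P=W.reshape(-1,3); P=P[~np.isnan(P).any(1)]
    return P[(np.hypot(P[:,0]-c[0],P[:,1]-c[1])<rad)&(P[:,2]>z0)&(P[:,2]<z1)]
E
python3 - <<'E'
from rel import *
o=get_obs(); print(o["time"],o["position"],o["ft_force"],o["tool_rot"]); g=o["position"]
zb=g[2]-.164-.086
c=camera("scene"); np.savez("scene1.npz",**c); W=cloud(c); cv2.imwrite("pics/s1.png",c["pixels"][100:300,320:560])
P=sel(W,g,.06,zb-.02,zb+.055); print("can bottom z",np.percentile(P[:,2],1),"pred",zb)
P=sel(W,g,.05,zb+.006,zb+.05); print("held scene",fitup(P,.034))
Q=sel(W,OC,.055,.02,.074); n=np.hypot(*(Q[:,:2]-OC).T)
print("outer scene",fitup(Q[n>.034],.040,False),fitup(Q[n>.034],.040))
c=camera("wrist"); W=cloud(c); cv2.imwrite("pics/w2.png",c["pixels"])
R0=R.from_quat(o["tool_rot"]).as_matrix()
T=(W-g)@R0; T=T.reshape(-1,3); T=T[~np.isnan(T).any(1)]
T=T[(np.hypot(T[:,0],T[:,1])<.04)&(T[:,2]>.145)&(T[:,2]<.175)]
zt=np.percentile(T[:,2],.5); K=T[T[:,2]<zt+.003]; K=K[np.abs(K[:,1])<.035]
print("rim z in tool",zt,cv2.minEnclosingCircle(K[:,:2].astype(np.float32)),len(K))
Ac=np.c_[K[:,:2],np.ones(len(K))]; print("rim plane slope",np.linalg.lstsq(Ac,K[:,2],rcond=None)[0])
E
```

```text
6.45 [0.63589658 0.28400997 0.44188715] [ 0.19575476  0.64454858 -2.13092461] [9.99319789e-01 3.68607224e-02 4.88933760e-04 1.00339034e-03]
can bottom z 0.18914456736767665 pred 0.19188714622179623
held scene (array([ 0.63706478,  0.28424677, -0.02508407,  0.00391986]), np.float64(0.21987869477961755), np.float64(0.0021123542063623416), 501)Traceback (most recent call last):
  File "<stdin>", line 8, in <module>
  File "rel.py", line 8, in fitup
    s=least_squares(res,[c0[0],c0[1],0,0],loss="soft_l1",f_scale=.001) if tilt else least_squares(r0,[c0[0],c0[1]],loss="soft_l1",f_scale=.001)
                                                                                    ~~~~~~~~~~~~~^^^^^^^^^^^^^^^^^^^^^^^^^^^^^^^^^^^^^^^^^^^^^^
    return func(*args, **kwargs)
    vector_fun = VectorFunction(
        fun_wrapped,
    ...<6 lines>...
        workers=workers
    )
    self._update_fun()
    ~~~~~~~~~~~~~~~~^^
    self.f = self.fun_wrapped(xp_copy(self.x))
             ~~~~~~~~~~~~~~~~^^^^^^^^^^^^^^^^^
    return np.atleast_1d(self.fun(x))
                         ~~~~~~~~^^^
    return self.f(x, *self.args, **self.kwargs)
           ~~~~~~^^^^^^^^^^^^^^^^^^^^^^^^^^^^^^
  File "rel.py", line 7, in r0
    def r0(p): return res([p[0],p[1],0,0])
                      ~~~^^^^^^^^^^^^^^^^^
  File "rel.py", line 6, in res
    a=np.array([p[2],p[3],1]); a/=np.linalg.norm(a); d=P-np.array([p[0],p[1],c0[2]]); d=d-np.outer(d@a,a); return np.linalg.norm(d,axis=1)-r
                               ^^^^^^^^^^^^^^^^^^^^
numpy._core._exceptions._UFuncOutputCastingError: Cannot cast ufunc 'divide' output from dtype('float64') to dtype('int64') with casting rule 'same_kind'
```

```bash
sed -i 's/,1\]); a\/=/,1.]); a\/=/; s/,0,0\])$/,0.,0.])/' rel.py
python3 - <<'E'
from rel import *
S0=dict(np.load("scene.npz"));T0=dict(np.load("top.npz"));W0=cloud(S0);WT=cloud(T0)
# outer can: outside wall from scene (points farther toward camera), rim from both
for n,W in(("scene",W0),("top",WT)):
    Q=sel(W,OC,.055,.02,.074); q=np.hypot(*(Q[:,:2]-OC).T); k=q>.0385
    if k.sum()>30: print("outer wall",n,fitup(Q[k],.040,False),fitup(Q[k],.040))
    Q=sel(W,OC,.055,.073,.09); q=np.hypot(*(Q[:,:2]-OC).T); Q=Q[(q>.033)&(q<.045)]; print(" rim circ",n,fitup(Q,.0385,False),np.median(Q[:,2]))
o=get_obs(); g=o["position"]; print(o["time"],g)
zb=g[2]-.25; W=cloud(dict(np.load("scene1.npz")))
for a,b in((.006,.03),(.03,.055),(.006,.055)):
    P=sel(W,g,.045,zb+a,zb+b); f=fitup(P,.034); e=np.abs(np.hypot(*(P[:,:2]-f[0][:2]).T)-.034)<.003
    print("held",a,fitup(P[e],.034,False),fitup(P[e],.034))
c=camera("wrist"); W=cloud(c); cv2.imwrite("pics/w2.png",c["pixels"])
R0=R.from_quat(o["tool_rot"]).as_matrix()
T=((W-g)@R0).reshape(-1,3); T=T[~np.isnan(T).any(1)]
T=T[(np.hypot(T[:,0],T[:,1])<.04)&(T[:,2]>.145)&(T[:,2]<.175)]
zt=np.percentile(T[:,2],.5); K=T[T[:,2]<zt+.003]
print("rim z in tool",zt,cv2.minEnclosingCircle(K[:,:2].astype(np.float32)),len(K))
Ac=np.c_[K[:,:2],np.ones(len(K))]; print("rim plane slope",np.linalg.lstsq(Ac,K[:,2],rcond=None)[0])
E
```

```text
outer wall scene (array([0.63601122, 0.28756056, 0.        , 0.        ]), np.float64(0.04905992095824096), np.float64(0.0015728382048954084), 535) (array([ 0.63600738,  0.28755978, -0.0086097 , -0.00353557]), np.float64(0.04905992095824096), np.float64(0.0015694076989958808), 535)
 rim circ scene (array([0.63691908, 0.28733624, 0.        , 0.        ]), np.float64(0.07573309928822378), np.float64(0.0022356957146767824), 125) 0.0756118281316211
outer wall top (array([0.63609598, 0.28720796, 0.        , 0.        ]), np.float64(0.04836121932959085), np.float64(0.0014365253125372486), 176) (array([ 0.63609704,  0.287206  ,  0.00260802, -0.00396814]), np.float64(0.04836121932959085), np.float64(0.001429499607620956), 176)
 rim circ top (array([0.63459663, 0.28838306, 0.        , 0.        ]), np.float64(0.07883833158109814), np.float64(0.001106066526499815), 192) 0.07893306970633446
6.5 [0.63584401 0.28416122 0.44185078]
held 0.006 (array([0.63740003, 0.2842162 , 0.        , 0.        ]), np.float64(0.20996902907089415), np.float64(0.001369921070368069), 226) (array([ 0.6373223 ,  0.28425484,  0.05662376, -0.02442955]), np.float64(0.20996902907089415), np.float64(0.0013355275155078675), 226)
held 0.03 (array([0.6366828 , 0.28434124, 0.        , 0.        ]), np.float64(0.23439184686657913), np.float64(0.0013840331524491135), 257) (array([ 0.63669083,  0.28436356, -0.02607096, -0.02742332]), np.float64(0.23439184686657913), np.float64(0.0013708072273055341), 257)
held 0.006 (array([0.63708131, 0.28425521, 0.        , 0.        ]), np.float64(0.22295467222297544), np.float64(0.0013962603129172866), 483) (array([ 0.63707421,  0.28425571, -0.01145541, -0.00658205]), np.float64(0.22295467222297544), np.float64(0.001391021852994459), 483)
rim z in tool 0.1457989287286885 ((-0.0057940068654716015, 0.0004618355305865407), 0.03461097553372383) 96
rim plane slope [-0.02103515 -0.00027814  0.14608205]
```

View pics/w2.png

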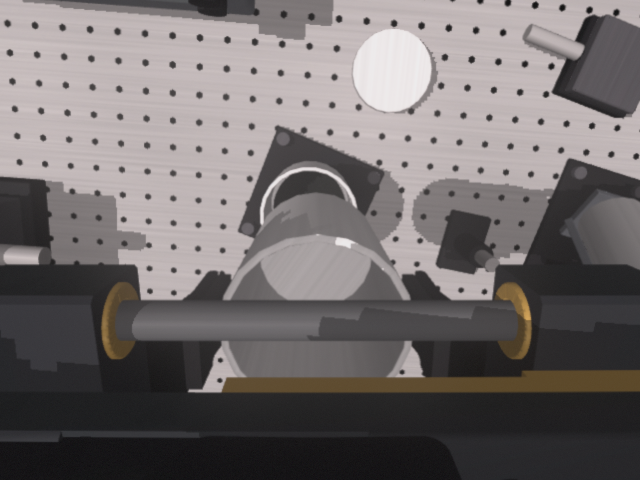

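The wrist view shows the can held squarely, mouth at (316,300), with the outer rim behind it at (308,200). The scene-camera comparison calls for a shift of about −1 mm in x and +3.3 mm in y.

Emit:
{"method": "move_arm", "body": {
  "commands": [
    [[-0.02,-0.08,0.5,0,0,0],[-0.02,-0.08,1.2,0,0,0],[-0.02,-0.08,1.8,0,0,0],[-0.02,-0.08,2.2,0,0,0],[-0.02,-0.08,2.4,0,0,0],[-0.02,-0.08,2.4,0,0,0],[-0.02,-0.08,2.4,0,0,0],[-0.02,-0.08,2.4,0,0,0]]
  ]
}}

```text
time: 7.55
position: [0.6349, 0.2883, 0.3464]
tool_rot: [0.999, 0.038, 0.001, 0.001]
ft_force: [-0.2, 0.5, -1.6]
grip_width: 0.0684
grip_force: 35.0
```

```bash
cat > held.py <<'E'
from rel import *
import sys
r,below,cx,cy=map(float,sys.argv[1:5]); ro,zo0,zo1=map(float,sys.argv[5:8])
o=get_obs(); g=o["position"]; print(o["time"],g,o["ft_force"],o["grip_width"])
zb=g[2]-.164-below
c=camera("scene"); W=cloud(c); cv2.imwrite("pics/s_%.1f.png"%o["time"],cv2.resize(c["pixels"][110:290,340:520],(540,540)))
P=sel(W,g,.05,zb+.006,zb+below-.028)
for k in range(2):
    f=fitup(P,r,False); e=np.abs(np.hypot(*(P[:,:2]-f[0][:2]).T)-r)<.003; P=P[e]
print("held",fitup(P,r,False)[0][:2],fitup(P,r)[0],fitup(P,r)[3])
Q=sel(W,(cx,cy),.055,zo0,zo1); Q=Q[np.hypot(Q[:,0]-cx,Q[:,1]-cy)>ro-.0015]; print("ref",fitup(Q,ro,False))
E
python3 held.py .034 .086 .636 .2874 .040 .02 .072
```

```text
7.55 [0.63490121 0.28828808 0.34638028] [-0.17955571  0.46001204 -1.64440753] 0.068442488597842
held [0.6370131  0.28767104] [ 0.63700571  0.28766456 -0.01024782 -0.00655647] 463
ref (array([0.63627906, 0.2875589 , 0.        , 0.        ]), np.float64(0.04639749783363684), np.float64(0.0013699208839745927), 441)
```

Emit:
{"method": "move_arm", "body": {
  "commands": [
    [[-0.02,0,0.15,0,0,0],[-0.02,0,0.3,0,0,0],[-0.02,0,0.4,0,0,0],[-0.02,0,0.48,0,0,0],[-0.02,0,0.54,0,0,0],[-0.02,0,0.6,0,0,0],[-0.02,0,0.6,0,0,0]]
  ]
}}

```text
time: 8.48
position: [0.6338, 0.288, 0.3211]
tool_rot: [0.999, 0.038, -0.0, 0.001]
ft_force: [-0.1, 0.5, -1.6]
grip_width: 0.0684
grip_force: 35.0
```

Emit:
{"method": "move_arm", "body": {
  "commands": [
    [[0,0,0.15,0,0,0],[0,0,0.3,0,0,0],[0,0,0.42,0,0,0],[0,0,0.52,0,0,0],[0,0,0.6,0,0,0],[0,0,0.62,0,0,0],[0,0,0.62,0,0,0]]
  ]
}}

```text
time: 9.35
position: [0.6339, 0.288, 0.2966]
tool_rot: [0.999, 0.038, 0.0, 0.001]
ft_force: [-0.4, 0.3, -2.6]
grip_width: 0.0683
grip_force: 35.0
```

```bash
python3 held.py .034 .086 .636 .2874 .040 .02 .072 | grep -v ref
```

```text
9.35 [0.63390663 0.2880401  0.2965758 ] [-0.39903722  0.27505452 -2.63044562] 0.06826568911600105
held [0.63684729 0.2854352 ] [ 0.63688926  0.28547004 -0.03863343  0.05282582] 315
```

Emit:
{"method": "move_arm", "body": {
  "commands": [
    [[0,0,0.03,0,0,0],[0,0,0.055,0,0,0],[0,0,0.08,0,0,0],[0,0,0.1,0,0,0]]
  ],
  "squeeze": 25
}}

```text
time: 9.9
position: [0.6339, 0.288, 0.2924]
tool_rot: [0.999, 0.038, 0.0, 0.001]
ft_force: [0.6, -0.1, -1.9]
grip_width: 0.0686
grip_force: 25.0
```

Emit:
{"method": "move_arm", "body": {
  "commands": [
    [[0,0,0.03,0,0,0],[0,0,0.055,0,0,0],[0,0,0.08,0,0,0],[0,0,0.1,0,0,0]]
  ]
}}

```text
time: 10.4
position: [0.6339, 0.288, 0.2884]
tool_rot: [0.999, 0.038, 0.0, 0.001]
ft_force: [-0.3, -0.5, -1.8]
grip_width: 0.0685
grip_force: 25.0
```

Emit:
{"method": "move_arm", "body": {
  "commands": [
    [[0,0,0.025,0,0,0],[0,0,0.05,0,0,0],[0,0,0.075,0,0,0]]
  ]
}}

```text
time: 10.78
position: [0.634, 0.2881, 0.2881]
tool_rot: [0.999, 0.038, 0.001, 0.001]
ft_force: [-3.3, -0.6, 12.7]
grip_width: 0.0689
grip_force: 25.0
```

Emit:
{"method": "move_arm", "body": {
  "commands": [
    [[0,0,0.025,0,0,0],[0,0,0.05,0,0,0],[0,0,0.075,0,0,0]]
  ]
}}

```text
time: 11.15
position: [0.6341, 0.2882, 0.288]
tool_rot: [0.999, 0.038, 0.002, 0.001]
ft_force: [-7.2, -2.9, 22.6]
grip_width: 0.0684
grip_force: 25.0
```

Emit:
{"method": "move_arm", "body": {
  "commands": [
    [[0,0,-0.05,0,0,0],[0,0,-0.1,0,0,0],[0,0,-0.1,0,0,0],[0,0,-0.1,0,0,0]]
  ]
}}

```text
time: 11.65
position: [0.634, 0.288, 0.2882]
tool_rot: [0.999, 0.038, 0.001, 0.001]
ft_force: [-3.8, -1.4, 8.0]
grip_width: 0.0682
grip_force: 25.0
```

```bash
cat > rimz.py <<'E'
from rel import *
# wrist view: rim of held can (tool frame) by angle sector
o=get_obs(); g=o["position"]; print(o["time"],g,o["ft_force"])
c=camera("wrist"); W=cloud(c); t=int(o["time"]*100); cv2.imwrite(f"pics/w_{t}.png",c["pixels"]); print(t)
c=camera("scene"); W=cloud(c); cv2.imwrite(f"pics/s_{t}.png",cv2.resize(c["pixels"][130:280,350:500],(600,600),interpolation=cv2.INTER_CUBIC))
E
python3 rimz.py
```

```text
11.65 [0.63403906 0.28804985 0.28819853] [-3.84368309 -1.444103    8.0161371 ]
1165
```

Run:
```python
import cv2,numpy as np
a=cv2.imread("pics/w_1165.png")[100:400,170:470]; b=cv2.imread("pics/s_1165.png")
cv2.imwrite("pics/cmp1.png",np.hstack([cv2.resize(a,(400,400)),cv2.resize(b,(400,400))]))
```

```text
(no output)
```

View pics/cmp1.png

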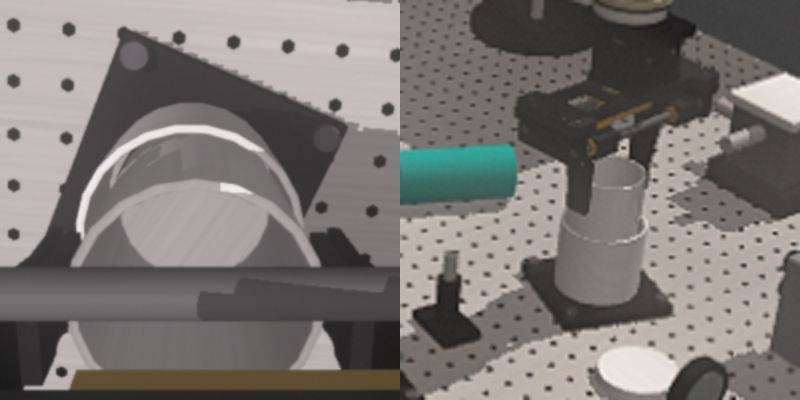

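The middle can sits inside the outer can, upright and resting on the support at 8 N. I'll release it and retreat.

Emit:
{"method": "move_arm", "body": {
  "commands": [
    [[0,0,-0.02,0,0,0],[0,0,-0.03,0,0,0],[0,0,-0.03,0,0,0],[0,0,-0.03,0,0,0],[0,0,-0.03,0,0,0]]
  ],
  "claw": -1
}}

```text
time: 12.38
position: [0.6339, 0.288, 0.2874]
tool_rot: [0.999, 0.038, 0.0, 0.001]
ft_force: [-0.5, -0.2, -0.1]
grip_width: 0.087
grip_force: 0.0
```

Emit:
{"method": "move_arm", "body": {
  "commands": [
    [[0,0,-0.2,0,0,0],[0,0,-0.6,0,0,0],[0,0,-1.2,0,0,0],[0,0,-2,0,0,0],[0,0,-2.8,0,0,0],[0,0,-3.2,0,0,0],[0,0,-3.2,0,0,0]]
  ]
}}

```text
time: 13.25
position: [0.634, 0.2883, 0.4178]
tool_rot: [0.999, 0.038, 0.002, 0.001]
ft_force: [-1.0, 0.0, -0.3]
grip_width: 0.0871
grip_force: 0.0
```

```bash
cat > chk.py <<'E'
from rel import *
o=get_obs(); print(o["time"],o["position"],o["ft_force"],o["grip_width"])
for n in("scene","wrist"):
    c=camera(n); W=cloud(c); cv2.imwrite(f"pics/chk_{n}_{o['time']:.1f}.png",c["pixels"])
    P=sel(W,(.636,.2874),.06,.088,.2); 
    if len(P)<50: continue
    zt=np.percentile(P[:,2],99.5); print(n,"top z",zt)
    K=P[P[:,2]>zt-.004]; (x,y),r=cv2.minEnclosingCircle(K[:,:2].astype(np.float32)); print(" rim",x,y,r,len(K))
    Ac=np.c_[K[:,:2]-[x,y],np.ones(len(K))]; print(" rim plane slope",np.linalg.lstsq(Ac,K[:,2],rcond=None)[0])
    q=np.hypot(P[:,0]-x,P[:,1]-y); B=P[(q>.0325)&(P[:,2]<zt-.003)]
    if len(B)>60: print(" wall",fitup(B,.034))
    Q=sel(W,(.636,.2874),.055,.02,.078); Q=Q[np.hypot(Q[:,0]-.636,Q[:,1]-.2874)>.0385]
    if len(Q)>60: print(" outer",fitup(Q,.04,False))
E
python3 chk.py
python3 - <<'E'
from h import *; from cans import *
go(IR+IA*.232,toolR(IA,IY))
E
```

```text
13.25 [0.63395195 0.2883337  0.41781227] [-0.99952842  0.02859816 -0.27744314] 0.08712373523485391
scene top z 0.13151950107272783
 rim 0.6390588879585266 0.28714796900749207 0.03663122281432152 83
 rim plane slope [0.00981007 0.00897114 0.12924544]
 wall (array([ 0.63792806,  0.2868265 , -0.00652012,  0.00367561]), np.float64(0.11178841977856376), np.float64(0.0016074140747995608), 321)
 outer (array([0.63665974, 0.2874004 , 0.        , 0.        ]), np.float64(0.04959649901629117), np.float64(0.0014049765097765153), 391)
wrist top z 0.1340725326184465
 rim 0.633138120174408 0.2871755063533783 0.03400156646966934 1568
 rim plane slope [0.00270125 0.00130583 0.13242212]
 wall (array([ 0.63282057,  0.28713838, -0.00096801, -0.00186373]), np.float64(0.11147490817317027), np.float64(0.00016886810789305885), 513)
row [-4.612  5.704  1.793] [-0.072  0.521  0.278] dist mm 302.04679805495977 deg 34.10925170261989
```

The middle can stands upright, with rim slope under 0.003. Now to the inner can.

Emit:
{"method": "move_arm", "body": {
  "commands": [
    [[-0.9,0.8,0,-0.01,0.08,0.04],[-1.9,1.8,0,-0.02,0.2,0.1],[-2.9,2.9,0,-0.04,0.33,0.17],[-3.8,4.0,0.2,-0.055,0.44,0.23],[-4.4,5.0,0.7,-0.07,0.51,0.27],[-4.6,5.6,1.3,-0.072,0.521,0.278],[-4.61,5.7,1.7,-0.072,0.521,0.278],[-4.61,5.7,1.79,-0.072,0.521,0.278],[-4.61,5.7,1.79,-0.072,0.521,0.278],[-4.61,5.7,1.79,-0.072,0.521,0.278]]
  ]
}}

```text
time: 14.6
position: [0.4674, 0.0473, 0.3449]
tool_rot: [0.96, -0.1, 0.259, 0.027]
ft_force: [0.5, -0.1, -0.2]
grip_width: 0.0867
grip_force: 0.0
```

```bash
python3 look.py inn1
python3 - <<'E'
from h import *; from cans import *
o=get_obs(); R0=R.from_quat(o["tool_rot"]).as_matrix(); print(o["time"],o["position"], "RM in tool",(R0.T@(IR-o["position"])).round(4))
E
```

```text
{'az': np.float64(2.9204), 'lean': np.float64(33.4037), 'axis': array([-0.5371,  0.1208,  0.8348]), 'rim': array([0.5808, 0.0228, 0.1434]), 'org': array([0.6463, 0.0081, 0.0416]), 'rms': np.float64(0.0008), 'frac': np.float64(1.0), 'n': np.int64(4118)}
rim circle in tool x,y mm from RM -1.051646308042109 0.16591032908763736 27.95347198843956 t -1.569380060499675 1292
row [-0.034  0.025  1.939] [-0.001 -0.003  0.001] dist mm 77.59032103247199 deg 0.17440319552156244
14.65 [0.46741297 0.04729349 0.34499843] RM in tool [-0.0018  0.0012  0.2326]
```

Emit:
{"method": "move_arm", "body": {
  "commands": [
    [[-0.02,0.01,0.6,0,0,0],[-0.04,0.015,1.2,0,0,0],[-0.05,0.015,1.6,0,0,0],[-0.05,0.015,1.85,0,0,0],[-0.05,0.015,1.97,0,0,0],[-0.05,0.015,1.97,0,0,0],[-0.05,0.015,1.97,0,0,0]]
  ]
}}

```text
time: 15.52
position: [0.504, 0.0387, 0.2758]
tool_rot: [0.96, -0.1, 0.259, 0.027]
ft_force: [-0.2, 0.6, -0.2]
grip_width: 0.0867
grip_force: 0.0
```

Emit:
{"method": "move_arm", "body": {
  "commands": [
    [[0,0,0,0,0,0],[0,0,0,0,0,0],[0,0,0,0,0,0],[0,0,0,0,0,0],[0,0,0,0,0,0],[0,0,0,0,0,0]]
  ],
  "claw": 0.95,
  "squeeze": 30
}}

```text
time: 16.27
position: [0.504, 0.0386, 0.2754]
tool_rot: [0.96, -0.101, 0.258, 0.027]
ft_force: [0.2, 0.6, 1.2]
grip_width: 0.056
grip_force: 30.0
```

Emit:
{"method": "move_arm", "body": {
  "commands": [
    [[0,0,-0.15,0,0,0],[0,0,-0.5,0,0,0],[0,0,-1.0,0,0,0],[0,0,-1.6,0,0,0],[0,0,-2.2,0,0,0],[0,0,-2.8,0,0,0],[0,0,-3.2,0,0,0],[0,0,-3.4,0,0,0],[0,0,-3.4,0,0,0]]
  ]
}}

```text
time: 17.4
position: [0.4371, 0.0526, 0.3931]
tool_rot: [0.96, -0.101, 0.258, 0.027]
ft_force: [0.6, -0.3, -2.8]
grip_width: 0.0563
grip_force: 30.0
```

Run:
```python
from h import *; from cans import *
o=get_obs(); print(o["position"],o["ft_force"],o["grip_width"])
go(np.array([.634,.288,.475]),toolR(np.array([0,0,1.]),MY))
go(np.array([.56,.05,.475]),toolR(np.array([0,0,1.]),MY))
```

```text
[0.43712511 0.05256631 0.39310418] [ 0.57074757 -0.31900522 -2.82462887] 0.05625904250284066
row [ 4.136 -6.779  0.035] [ 0.074 -0.522 -0.277] dist mm 317.6407908176316 deg 34.10012435264454
row [ 3.638 -0.575 -0.258] [ 0.074 -0.522 -0.277] dist mm 147.68801403982008 deg 34.10012435264454
```

Emit:
{"method": "move_arm", "body": {
  "commands": [
    [[0.7,-0.2,-0.2,0.01,-0.08,-0.04],[1.6,-0.6,-0.4,0.025,-0.19,-0.1],[2.5,-1.2,-0.4,0.045,-0.32,-0.17],[3.2,-2.1,-0.3,0.06,-0.43,-0.23],[3.6,-3.1,-0.2,0.07,-0.5,-0.265],[3.8,-4.1,-0.1,0.074,-0.522,-0.277],[3.95,-5.1,0,0.074,-0.522,-0.277],[4.05,-5.9,0.03,0.074,-0.522,-0.277],[4.1,-6.5,0.035,0.074,-0.522,-0.277],[4.136,-6.78,0.035,0.074,-0.522,-0.277],[4.136,-6.78,0.035,0.074,-0.522,-0.277],[4.136,-6.78,0.035,0.074,-0.522,-0.277]]
  ]
}}

```text
time: 18.9
position: [0.6342, 0.2871, 0.4745]
tool_rot: [0.999, 0.037, -0.001, 0.0]
ft_force: [-0.8, -0.5, -2.4]
grip_width: 0.0561
grip_force: 30.0
```

```bash
python3 held.py .028 .113 .636 .2874 .034 .09 .125
python3 - <<'E'
from rel import *
o=get_obs(); print(o["position"],o["tool_rot"])
go(np.array([.634,.288,.44]),toolR(np.array([0,0,1.]),MY))
c=camera("wrist"); cv2.imwrite("pics/w3.png",c["pixels"]); W=cloud(c)
P=sel(W,(.634,.287),.05,.1,.16); zt=np.percentile(P[:,2],99); K=P[(P[:,2]>zt-.004)]; print("mid rim wrist",zt,fitup(K,.0325,False),len(K))
E
```

```text
18.9 [0.6341781  0.28711592 0.47447183] [-0.78026382 -0.47251979 -2.37698448] 0.056121224974758466
held [0.63594911 0.2879636 ] [ 0.63593215  0.28795046 -0.01320899 -0.00389545] 642
ref (array([0.6362728 , 0.28712162, 0.        , 0.        ]), np.float64(0.10867798418849095), np.float64(0.0014040883102908834), 323)
[0.63415366 0.2870193  0.47473191] [ 9.99319340e-01  3.68864492e-02 -4.76752757e-04  1.39172368e-04]
row [-0.001 -0.025  0.868] [ 0.     0.001 -0.001] dist mm 34.74609690620154 deg 0.08365925451133346
mid rim wrist 0.13414377134792732 (array([0.63297015, 0.28714114, 0.        , 0.        ]), np.float64(0.13249119153377564), np.float64(0.0008884482160664909), 560) 560
```

Emit:
{"method": "move_arm", "body": {
  "commands": [
    [[0,-0.01,0.3,0,0,0],[0,-0.01,0.7,0,0,0],[0,-0.01,1.05,0,0,0],[0,-0.01,1.3,0,0,0],[0,-0.01,1.35,0,0,0],[0,-0.01,1.35,0,0,0],[0,-0.01,1.35,0,0,0],[0,-0.01,1.35,0,0,0]]
  ]
}}

```text
time: 20.0
position: [0.6342, 0.2885, 0.4216]
tool_rot: [0.999, 0.037, 0.0, -0.0]
ft_force: [0.0, 0.2, -1.9]
grip_width: 0.056
grip_force: 30.0
```

```bash
python3 held.py .028 .113 .636 .2874 .034 .09 .125
python3 - <<'E'
from rel import *
c=camera("wrist"); b=camera("scene")["pixels"][100:250,350:500]
cv2.imwrite("pics/cmp2.png",np.hstack([cv2.resize(c["pixels"][100:400,170:470],(400,400)),cv2.resize(b,(400,400),interpolation=cv2.INTER_CUBIC)]))
E
```

```text
20.0 [0.63417841 0.28849607 0.42159071] [ 0.00532546  0.20314127 -1.89565096] 0.05597975936378392
held [0.63708058 0.28918775] [ 0.6370693   0.28918324 -0.00885726 -0.00629224] 619
ref (array([0.63625756, 0.28685924, 0.        , 0.        ]), np.float64(0.10736633044031144), np.float64(0.0014285652249163212), 292)
```

View pics/cmp2.png

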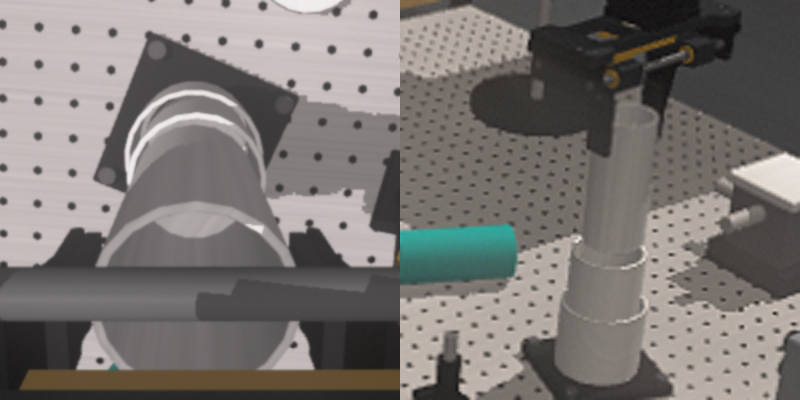

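The inner can is poised just above the middle can's mouth, with the two rims close to concentric. I'll correct by −1.4 mm in y and enter gently.

Emit:
{"method": "move_arm", "body": {
  "commands": [
    [[-0.01,0.035,0.1,0,0,0],[-0.01,0.035,0.18,0,0,0],[-0.01,0.035,0.24,0,0,0],[-0.01,0.035,0.3,0,0,0],[-0.01,0.035,0.36,0,0,0],[-0.01,0.035,0.42,0,0,0],[-0.01,0.035,0.48,0,0,0]]
  ]
}}

```text
time: 21.02
position: [0.6338, 0.287, 0.4016]
tool_rot: [0.999, 0.037, -0.0, -0.0]
ft_force: [0.2, -0.1, -2.1]
grip_width: 0.0561
grip_force: 30.0
```

Emit:
{"method": "move_arm", "body": {
  "commands": [
    [[0,0,0.12,0,0,0],[0,0,0.26,0,0,0],[0,0,0.42,0,0,0],[0,0,0.58,0,0,0],[0,0,0.72,0,0,0],[0,0,0.82,0,0,0],[0,0,0.85,0,0,0]]
  ]
}}

```text
time: 21.9
position: [0.6337, 0.287, 0.3673]
tool_rot: [0.999, 0.037, -0.0, -0.0]
ft_force: [0.0, 0.4, -1.4]
grip_width: 0.056
grip_force: 30.0
```

Emit:
{"method": "move_arm", "body": {
  "commands": [
    [[0,0,0.12,0,0,0],[0,0,0.26,0,0,0],[0,0,0.42,0,0,0],[0,0,0.58,0,0,0],[0,0,0.7,0,0,0],[0,0,0.78,0,0,0],[0,0,0.8,0,0,0],[0,0,0.8,0,0,0]]
  ]
}}

```text
time: 22.9
position: [0.6338, 0.2871, 0.3358]
tool_rot: [0.999, 0.037, -0.0, -0.0]
ft_force: [-0.3, 0.4, -2.6]
grip_width: 0.0558
grip_force: 30.0
```

Contact is expected near TCP z ≈ 0.320.

Emit:
{"method": "move_arm", "body": {
  "commands": [
    [[0,0,0.05,0,0,0],[0,0,0.1,0,0,0],[0,0,0.15,0,0,0],[0,0,0.2,0,0,0],[0,0,0.24,0,0,0],[0,0,0.26,0,0,0]]
  ],
  "squeeze": 25
}}

```text
time: 23.65
position: [0.6337, 0.287, 0.3251]
tool_rot: [0.999, 0.037, -0.0, -0.0]
ft_force: [0.5, -0.3, -1.5]
grip_width: 0.0563
grip_force: 25.0
```

Emit:
{"method": "move_arm", "body": {
  "commands": [
    [[0,0,0.025,0,0,0],[0,0,0.05,0,0,0],[0,0,0.075,0,0,0]]
  ]
}}

```text
time: 24.02
position: [0.6338, 0.2871, 0.3223]
tool_rot: [0.999, 0.037, -0.0, -0.0]
ft_force: [-0.7, 0.6, -2.3]
grip_width: 0.0559
grip_force: 25.0
```

Emit:
{"method": "move_arm", "body": {
  "commands": [
    [[0,0,0.025,0,0,0],[0,0,0.05,0,0,0],[0,0,0.075,0,0,0]]
  ]
}}

```text
time: 24.4
position: [0.6341, 0.2871, 0.3198]
tool_rot: [0.999, 0.037, 0.0, -0.0]
ft_force: [0.2, 0.5, 1.9]
grip_width: 0.0561
grip_force: 25.0
```

Contact is starting, so one more small press.

Emit:
{"method": "move_arm", "body": {
  "commands": [
    [[0,0,0.03,0,0,0],[0,0,0.05,0,0,0],[0,0,0.05,0,0,0],[0,0,0.05,0,0,0],[0,0,0.05,0,0,0]]
  ]
}}

```text
time: 25.02
position: [0.6343, 0.2872, 0.3197]
tool_rot: [0.999, 0.038, 0.001, -0.0]
ft_force: [-1.1, -0.4, 7.0]
grip_width: 0.0563
grip_force: 25.0
```

Emit:
{"method": "move_arm", "body": {
  "commands": [
    [[0,0,0.04,0,0,0],[0,0,0.04,0,0,0],[0,0,0,0,0,0],[0,0,-0.02,0,0,0],[0,0,-0.02,0,0,0],[0,0,-0.02,0,0,0]]
  ]
}}

```text
time: 25.78
position: [0.6343, 0.2872, 0.3197]
tool_rot: [0.999, 0.037, 0.001, -0.0]
ft_force: [-0.1, -1.1, 8.1]
grip_width: 0.0563
grip_force: 25.0
```

Run:
```python
from rel import *
o=get_obs(); g=o["position"]; print(o["ft_force"],o["moment"])
c=camera("wrist"); W=cloud(c)
P=sel(W,g,.05,g[2]-.164,g[2]-.148); zt=np.percentile(P[:,2],99); K=P[(np.hypot(*(P[:,:2]-g[:2]).T)<.034)&(P[:,0]>g[0]+.005)]; K=K[K[:,2]>np.percentile(K[:,2],98)-.003]
print("inner rim",fitup(K,.0265,False),np.percentile(K[:,2],[5,50,95]))
Ac=np.c_[K[:,:2]-g[:2],np.ones(len(K))]; print(" slope",np.linalg.lstsq(Ac,K[:,2],rcond=None)[0])
P=sel(W,g,.06,.12,.139); q=np.hypot(*(P[:,:2]-[.634,.287]).T); K=P[(q>.029)&(q<.038)&(P[:,2]>.129)]; print("mid rim",fitup(K,.0325,False))
b=camera("scene")["pixels"][100:250,350:500]
cv2.imwrite("pics/cmp3.png",np.hstack([cv2.resize(c["pixels"][100:400,170:470],(400,400)),cv2.resize(b,(400,400),interpolation=cv2.INTER_CUBIC)]))
```

```text
[-0.13719668 -1.11189925  8.11262823] [-0.29685937  0.14486804 -0.0668219 ]
inner rim (array([0.63457884, 0.28665055, 0.        , 0.        ]), np.float64(0.16450573721712136), np.float64(0.0011779849453893798), 1713) [0.16326429 0.16452301 0.16561844]
 slope [0.00034216 0.00152174 0.16449678]
mid rim (array([0.63311787, 0.2870238 , 0.        , 0.        ]), np.float64(0.1326311101712909), np.float64(0.001088767593220361), 1671)
```

View pics/cmp3.png

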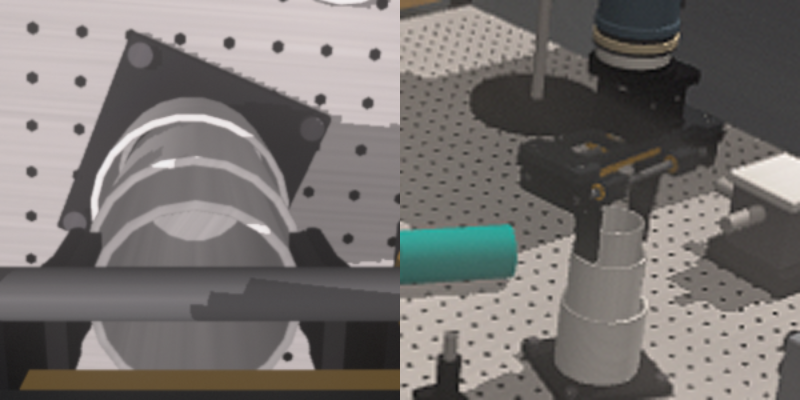

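All three cans are nested. The inner rim stands 31.9 mm above the middle rim (32 expected), level and concentric within 1.5 mm. Releasing now.

Emit:
{"method": "move_arm", "body": {
  "commands": [
    [[0,0,-0.01,0,0,0],[0,0,-0.02,0,0,0],[0,0,-0.02,0,0,0],[0,0,-0.02,0,0,0],[0,0,-0.02,0,0,0],[0,0,-0.02,0,0,0]]
  ],
  "claw": -1
}}

```text
time: 26.62
position: [0.6338, 0.287, 0.3188]
tool_rot: [0.999, 0.037, -0.0, -0.0]
ft_force: [0.4, -0.4, 0.1]
grip_width: 0.0867
grip_force: 0.0
```

Emit:
{"method": "move_arm", "body": {
  "commands": [
    [[0,0,-0.2,0,0,0],[0,0,-0.6,0,0,0],[0,0,-1.2,0,0,0],[0,0,-2,0,0,0],[0,0,-2.8,0,0,0],[0,0,-3.2,0,0,0],[0,0,-3.2,0,0,0],[0,0,-3.2,0,0,0],[0,0,-3.2,0,0,0]]
  ]
}}

```text
time: 27.75
position: [0.6336, 0.2869, 0.4451]
tool_rot: [0.999, 0.037, -0.002, 0.0]
ft_force: [-0.4, -0.2, -0.7]
grip_width: 0.0871
grip_force: 0.0
```

Run:
```python
from rel import *
o=get_obs(); g=o["position"]; print(o["time"],g,o["ft_force"],o["grip_width"])
W=cloud(camera("wrist"))
for n,z,r,lo,hi in(("inner",.1645,.0265,.02,.031),("mid",.1326,.0325,.0295,.038)):
    P=sel(W,(.634,.287),.045,z-.003,z+.004); q=np.hypot(*(P[:,:2]-[.634,.287]).T); K=P[(q>lo)&(q<hi)]
    Ac=np.c_[K[:,:2]-g[:2],np.ones(len(K))]; print(n,fitup(K,r,False)[0][:2],len(K),np.linalg.lstsq(Ac,K[:,2],rcond=None)[0])
```

```text
27.75 [0.63357093 0.28688478 0.44508135] [-0.37148757 -0.16293347 -0.7085689 ] 0.08714976893550694
inner [0.63496198 0.28691324] 1352 [0.0046799  0.0010428  0.16438086]
mid [0.63297204 0.28712767] 768 [-0.00209086  0.0013456   0.13250544]
```

Both cans are upright, concentric within about 2 mm and released. Handing in.

```bash
python3 -c "
from rig import *
print(hand_in())"
```

```text
the job is handed in; nothing more can be done
None
```

The shield is assembled and handed in, though the hand-in returned no verdict: my last camera check showed both cans level, the inner can seated fully down and within about 2 mm of the middle can's axis, and the gripper clear of them.

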